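# Pull-test two spring clips and reject the weak one

### The arm

A 6-joint arm with a two-finger parallel gripper is mounted at the origin on a cart in front of the work surface, level with it; the furniture and walls round the work are solid. World frame = base frame: x ahead of the robot, y to its left, z up, the work surface at z = 0. Lengths are in m, angles in rad, forces in N, time in s.
With the tool pointing down it reaches from about 0.35 to 0.775 m from the base axis. Payload 7.3 kg.
Tool frame: the origin (TCP) lies at the centre of the arm's flange, where the gripper is bolted on; the fingertips stand 178 mm ahead of it and the grasp point (between the pads) lies 159 mm ahead of it; z points along the fingers, y is the line along which they close (so a half turn about z gives the same grasp; the last joint's range is limited). The gripper opens to 92 mm and grips with 3 to 60 N. Pads are 19 mm wide; open, the fingers measure 130 mm over their backs; the gripper's body (75 mm by 190 mm) begins 47 mm behind the grasp point.
Start: joints at [0.957, 0.342, 1.524, -0, 1.275, -0.146], TCP at [0.237, 0.469, 0.405] pointing down, gripper open.
Joint ranges: [-2.53, 2.53], [-0.77, 2.02], [0.04, 2.7], [-1, 4.14], [0.28, 2.66], [-3.11, 3.11]. Speed limits (rad/s): [2.57, 2.57, 3.14, 3.14, 3.14, 3.14].

### API

Orientations are given as [roll, pitch, yaw] about the fixed x, y, z axes, in that order (R = Rz(yaw) Ry(pitch) Rx(roll)).
In Python, from cell import robot gives the robot as it stands.
- The arm moves only by the shell command python3 drive.py FILE [OPENING] [FORCE], which reads ROWS from the file FILE. ROWS is a JSON list of rows, 1 to 8 of them, each written [[dx, dy, dz], [rx, ry, rz]]: dx, dy, dz in normalised numbers (1 is 75 cm), then a rotation vector rx, ry, rz in fractions of the full range, 1 being 2 rad; each row shifts and turns the commanded pose from where the row before left it, along the tool's axes as they then stand; what a row does not reach is not made up. A row lasts 1/12 s, in which the tool goes at most 0.0417 m and 0.125 rad, less where a joint would pass 70% of its speed; a pose out of reach is approached as far as the arm can. OPENING is the finger opening in m, set as the command begins (- or left out keeps the last). The fingers move at their own pace and stop on an object; FORCE is the grip in N (left out, the last holds). Time passes only in rows, so rows that do not move let the fingers close. It prints the time, the measured TCP pose, the force, the opening and the grip force at its end. A shift or turn number past 1, either way, is cut back to 1. Input that does not fit is refused with a message, and nothing moves.
- robot.observe(): the state, without advancing time (a new reading comes with each control period).
- robot.read_camera(name): name is "side" or "top"; returns a dict with "image" (480x640x3 uint8, red, green, blue), "fx", "fy", "cx", "cy" (pixels), "pose" (4x4, takes a point from camera to world coordinates). Camera axes: x right, y down, z forward; pixel columns grow to the right and rows downward; lengths in m; the calibration is good to about 2 mm. A picture is of the moment at which its call begins. There is no depth.
- robot.hand_in(): hands the job in; it is judged then, once.
The state is a dict: "time": time; "qpos": joint angles; "qvel": joint speeds; "joint_efforts": joint torques, N m; "tool_pos": TCP position; "tool_rot": TCP orientation; "contact_force": force on the tool from outside, world axes, zero at the start; "torque": the same for the moment, N m; "opening": finger opening in m; "grip_force": force on a finger pad.
Only numpy, scipy, OpenCV 4.12 (cv2) and the standard library are available. Lean on these libraries where they do the work, as an engineer would, in place of code of your own. Each camera call takes 0.05 s, during which the arm holds its last target. There are 200 camera calls.

### The job

Pull-test the two spring clips on the fixture, the left one first and then the right: draw each clip's test strip straight towards the fixture's front with a slowly rising pull up to about 13 newtons (at least 10, and never more than 16), then ease off. Leave the clip that holds in its seat with its strip still gripped; draw the strip of the clip that slips right out and lay that strip on the desk clear of the fixture, and set the weak clip upright in the reject tray. Do not disturb the oil bottle, the loupe or the eraser.

Things in the scene. Friction and masses are not known exactly. Their poses are not given: they have to be found in the camera images.
- fixture: grey pull-test fixture fixed to the desk: base plate (x -85 to +75, y -100 to +100, 12 mm thick) with two sprung slides that carry the clips; origin on the desk, z up. Front = pull direction = its -x, facing the robot within 17 degrees; left is +y. Clips at x about +20, y +55 mm (left) and -55 mm (right); all of it under 62 mm high. The desk to its right is free
- slide_left (a joint): travel (m) of the left sprung slide towards the fixture's -x: 0 at rest, 8 N per mm (0.0016 = 13 N), springs back when let go. It carries the clip in a seat: floor 18 mm over the desk, front posts to 53 mm over the desk either side of the blade, low rear wall, side rails 44 mm apart outside, tops 26 mm over the desk
- slide_right (a joint): travel (m) of the right sprung slide towards the fixture's -x: 0 at rest, 8 N per mm (0.0016 = 13 N), springs back when let go. It carries the clip in a seat: floor 18 mm over the desk, front posts to 53 mm over the desk either side of the blade, low rear wall, side rails 44 mm apart outside, tops 26 mm over the desk
- clip_a: steel spring clip, upright, 58 (x) x 34 (y) x 40 mm high, 0.19 kg; origin: centre of underside. Grip its solid rear block (x +5 to +29, 32 mm wide, to z 40 mm) across y from above. Jaws open to -x and pinch at x = -22 mm; the +y jaw pivots on a spring. The two clips look alike and may stand in either place: one is weak (its strip slips at 3 to 7 N), one good (holds beyond 20 N)
- clip_b: the other steel spring clip: in looks, size, origin and axes just like clip_a. Each clip starts in one of the fixture's two places, its axes along the fixture's, with 11 mm of free play along x in its seat, starting anywhere in it: the pull builds up only once this is taken up (sliding in the seat takes 2 to 3 N)
- strip_left: test strip in the left place, 0.05 kg: handle block 30 (x) x 12 (y) x 28 mm high, origin at the centre of its underside, and a 3 mm steel blade 22 mm high, from x +15 to +75 mm. Blade end is in the jaws: strip origin starts 79 to 89 mm in front (-x) of the clip's, free of the jaws from 104 mm. Grip the handle across y from above; its underside starts 24 mm over the desk on an 8 mm wide rest
- strip_right: test strip in the right place, 0.05 kg: handle block 30 (x) x 12 (y) x 28 mm high, origin at the centre of its underside, and a 3 mm steel blade 22 mm high, from x +15 to +75 mm. Blade end is in the jaws: strip origin starts 79 to 89 mm in front (-x) of the clip's, free of the jaws from 104 mm. Grip the handle across y from above; its underside starts 24 mm over the desk on an 8 mm wide rest
- reject_tray: open steel tray fixed to the desk, to the robot's left of the fixture, 120 (x) x 110 (y) x 22 mm high, walls and floor 3 mm; origin at the centre of its underside
- oil_bottle: upright small oil bottle with a red nozzle, 36 x 35 x 92 mm, origin at the centre of its underside; bystander
- loupe: black loupe, 34 x 34 x 34 mm, origin at the centre of its underside; bystander
- eraser: eraser in a grey sleeve, 20 x 44 x 12 mm, origin at the centre of its underside; bystander

How it is judged:
On the way, in this order (a step that is already met when the one before it is completed fails the run):
1. the left clip is pull-tested: its strip bears at least 10 N (slide moved 1.25 mm) or slips right out of the jaws ((value of joint slide_left above 0.00125 m or (distance between strip_left and clip_a above 0.107 m and distance between strip_left and clip_b above 0.107 m))), for 0.1 s.
2. then the right clip is pull-tested in the same way ((value of joint slide_right above 0.00125 m or (distance between strip_right and clip_a above 0.107 m and distance between strip_right and clip_b above 0.107 m))), for 0.1 s.
At the end, for the whole second after the job is handed in: Weak clip upright (14 deg) inside the reject tray; its strip down on the desk (origin under 8 mm high); good clip still in its seat with its strip still in the jaws (origin 73.5 to 94.5 mm in front of the clip's); all released and at rest (((x of strip_left in the frame of clip_a between -0.0945 and -0.0735 m and y of strip_left in the frame of clip_a between -0.004 and 0.004 m and x of clip_a in the frame of fixture between 0.007 and 0.033 m and y of clip_a in the frame of fixture between 0.047 and 0.063 m and height (world z) of clip_a below 0.026 m and angle between clip_a's own z axis and vertical below 0.15 rad and height (world z) of strip_right below 0.008 m and linear speed of strip_right below 0.02 m/s and x of clip_b in the frame of reject_tray between -0.053 and 0.053 m and y of clip_b in the frame of reject_tray between -0.048 and 0.048 m and height (world z) of clip_b below 0.015 m and angle between clip_b's own z axis and vertical below 0.25 rad) or (x of strip_right in the frame of clip_a between -0.0945 and -0.0735 m and y of strip_right in the frame of clip_a between -0.004 and 0.004 m and x of clip_a in the frame of fixture between 0.007 and 0.033 m and y of clip_a in the frame of fixture between -0.063 and -0.047 m and height (world z) of clip_a below 0.026 m and angle between clip_a's own z axis and vertical below 0.15 rad and height (world z) of strip_left below 0.008 m and linear speed of strip_left below 0.02 m/s and x of clip_b in the frame of reject_tray between -0.053 and 0.053 m and y of clip_b in the frame of reject_tray between -0.048 and 0.048 m and height (world z) of clip_b below 0.015 m and angle between clip_b's own z axis and vertical below 0.25 rad) or (x of strip_left in the frame of clip_b between -0.0945 and -0.0735 m and y of strip_left in the frame of clip_b between -0.004 and 0.004 m and x of clip_b in the frame of fixture between 0.007 and 0.033 m and y of clip_b in the frame of fixture between 0.047 and 0.063 m and height (world z) of clip_b below 0.026 m and angle between clip_b's own z axis and vertical below 0.15 rad and height (world z) of strip_right below 0.008 m and linear speed of strip_right below 0.02 m/s and x of clip_a in the frame of reject_tray between -0.053 and 0.053 m and y of clip_a in the frame of reject_tray between -0.048 and 0.048 m and height (world z) of clip_a below 0.015 m and angle between clip_a's own z axis and vertical below 0.25 rad) or (x of strip_right in the frame of clip_b between -0.0945 and -0.0735 m and y of strip_right in the frame of clip_b between -0.004 and 0.004 m and x of clip_b in the frame of fixture between 0.007 and 0.033 m and y of clip_b in the frame of fixture between -0.063 and -0.047 m and height (world z) of clip_b below 0.026 m and angle between clip_b's own z axis and vertical below 0.15 rad and height (world z) of strip_left below 0.008 m and linear speed of strip_left below 0.02 m/s and x of clip_a in the frame of reject_tray between -0.053 and 0.053 m and y of clip_a in the frame of reject_tray between -0.048 and 0.048 m and height (world z) of clip_a below 0.015 m and angle between clip_a's own z axis and vertical below 0.25 rad)) and linear speed of each of clip_a, clip_b below 0.02 m/s); the robot touches nothing.
It fails at once if a slide is pulled beyond 16 N (2 mm) (value of joint any of slide_left, slide_right above 0.002 m).
It fails at once if a bystander (oil bottle, loupe, eraser) is moved more than 20 mm (distance of any of oil_bottle, loupe, eraser from where it was at the start of the episode above 0.02 m).
It also fails if it takes over 67 s, if anything falls off the work surface, if the arm or the gripper's body presses on something with over 40 N, if the wrist force passes 120 N, or if a joint passes its speed limit or range.

## Working session

There is one attempt and no reset: what is moved stays moved. The work goes in short steps, Python scripts to look and compute and a shell command to move; the robot and the scene stay as the last step left them, time stands still between calls to the robot, and variables do not carry over. Pictures are saved under pics/ and viewed, at most 10 in all, crops included, and the job is handed in when it is done.

```bash
ls; mkdir -p pics
python3 - <<'E'
from cell import robot
import cv2,numpy as np
np.set_printoptions(precision=4,suppress=True)
for n in("top","side"):
    c=robot.read_camera(n); cv2.imwrite(f"pics/{n}0.png",c["image"][:,:,::-1]); print(n,c["fx"],c["fy"],c["cx"],c["cy"]);print(c["pose"])
s=robot.observe();print(s)
E
```

```text
cell.py
drive.py
pics
top 567.3643762009624 567.3643762009624 320.34178848309824 242.1952904248531
[[ 0.0275 -0.995   0.0959  0.4491]
 [-0.9995 -0.026   0.0161 -0.0128]
 [-0.0136 -0.0963 -0.9953  1.5145]
 [ 0.      0.      0.      1.    ]]
side 551.7298957952688 551.7298957952688 321.0436376941881 235.34630565250313
[[-0.997   0.0368 -0.0677  0.6619]
 [ 0.077   0.4777 -0.8752  1.0012]
 [ 0.0001 -0.8778 -0.4791  0.615 ]
 [ 0.      0.      0.      1.    ]]
{'time': 0.1, 'qpos': array([ 0.957 ,  0.3427,  1.5249, -0.    ,  1.2754, -0.146 ]), 'qvel': array([-0.0013, -0.0016, -0.0046,  0.0013,  0.0011,  0.0001]), 'joint_efforts': array([  0.0008, -43.2002, -24.4695,   0.0717,   0.0526,  -0.    ]), 'tool_pos': array([0.2366, 0.4685, 0.4041]), 'tool_rot': array([-3.1402, -0.0002,  2.6738]), 'contact_force': array([ 0.1998, -0.0153,  0.4033]), 'torque': array([-0.0217, -0.0302,  0.0377]), 'grip_force': 0.0, 'opening': 0.09156356399639021}
```

View pics/top0.png

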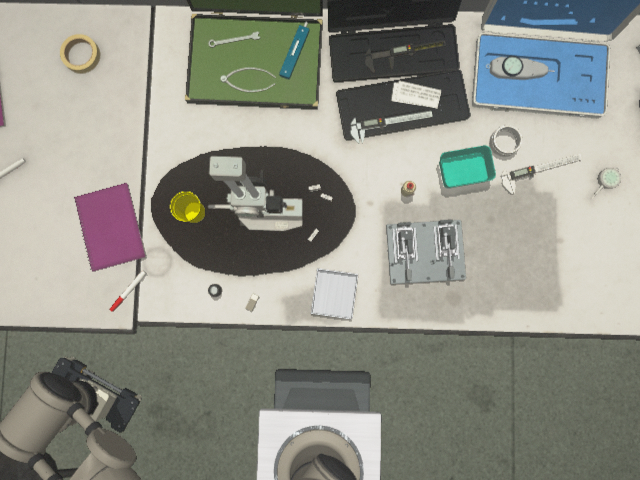

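View pics/side0.png

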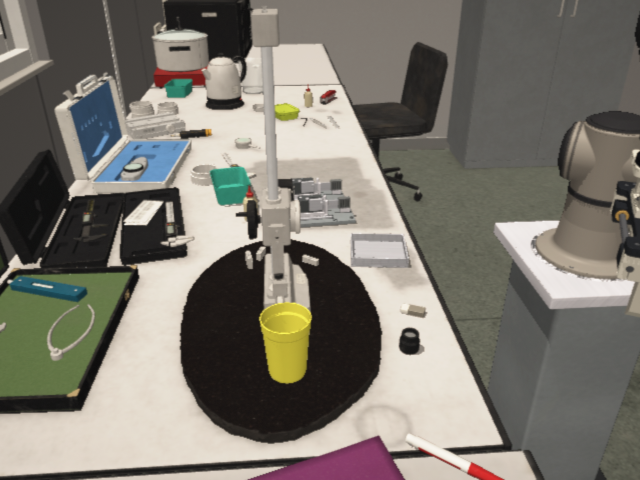

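The top view shows the fixture at about (427,252), the tray at (334,295), the oil bottle at (408,188), the loupe at (215,291) and the eraser at (252,302). In the side view, the tall microscope stand partly hides the fixture. Next I'll enlarge the fixture.

```bash
cat > h.py <<'E'
from cell import robot
import cv2,numpy as np
np.set_printoptions(precision=4,suppress=True)
def ray(c,u,v,z):
    P=np.array(c["pose"]);d=P[:3,:3]@np.array([(u-c["cx"])/c["fx"],(v-c["cy"])/c["fy"],1]);o=P[:3,3]
    return o+d*(z-o[2])/d[2]
def px(c,p):
    P=np.array(c["pose"]);q=P[:3,:3].T@(np.array(p)-P[:3,3]);return np.array([q[0]/q[2]*c["fx"]+c["cx"],q[1]/q[2]*c["fy"]+c["cy"]])
E
python3 - <<'E'
from h import *
a=cv2.imread("pics/top0.png");b=cv2.imread("pics/side0.png")
A=cv2.resize(a[210:295,380:475],None,fx=6,fy=6,interpolation=cv2.INTER_CUBIC)
cv2.imwrite("pics/fx_top.png",A)
B=cv2.resize(b[165:275,240:420],None,fx=4.4,fy=4.4,interpolation=cv2.INTER_CUBIC)
cv2.imwrite("pics/fx_side.png",B)
E
```

```text
(no output)
```

View pics/fx_top.png

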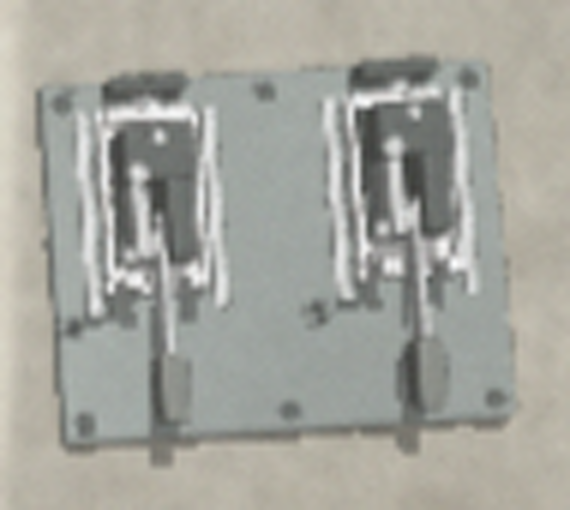

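View pics/fx_side.png

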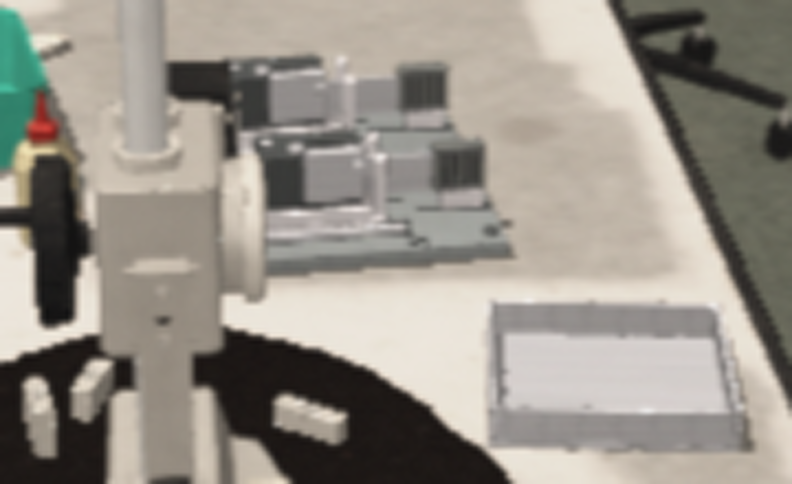

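The crops show the plate corners at about (38,88), (62,448), (515,418) and (488,62). The handles are at about (175,390) on the left and (430,375) on the right. In the side crop their faces are at (460,165) and (423,92). The tray is clearly visible.

```bash
cat > m.py <<'E'
from h import *
c=robot.read_camera("top");s=robot.read_camera("side")
f=lambda x,y:(380+(x+.5)/6-.5,210+(y+.5)/6-.5)
g=lambda x,y:(240+(x+.5)/4.4-.5,165+(y+.5)/4.4-.5)
W=np.array([ray(c,*f(*p),.012)[:2] for p in[(38,88),(62,448),(515,418),(488,62)]])
L=np.array([[.075,.1],[-.085,.1],[-.085,-.1],[.075,-.1]])
mw,ml=W.mean(0),L.mean(0);U,_,V=np.linalg.svd((L-ml).T@(W-mw));R=(U@V).T;t=mw-R@ml
yaw=np.arctan2(R[1,0],R[0,0]);print("fixture",t,"yaw",yaw,"resid",(W-(L@R.T+t))*1000)
F=lambda p:R.T@(np.array(p)[:2]-t)
for n,ps in{"L":[(160,425),(190,422),(160,354),(185,352)],"R":[(422,412),(448,407),(418,337),(442,335)]}.items():
    print(n,[F(ray(c,*f(*p),.052)) for p in ps])
for n,ps in{"L":[(433,142),(484,140)],"R":[(398,68),(447,65)]}.items():
    print(n,"side top edge",[F(ray(s,*g(*p),.052)) for p in ps])
# clip rear block end, top z .058
print("clip rear top",[F(ray(c,*f(*p),.058)) for p in[(115,122),(200,120),(360,107),(455,100)]])
T=[ray(c,u,v,.022)[:2] for u,v in[(318,269),(357,271),(352,320),(312,317)]];print("tray top",T,np.mean(T,0))
print("bottle",ray(c,408,188,.09),ray(c,408,194,.0),"loupe",ray(c,215,291,.03),"eraser",ray(c,252,302,.01))
T=[ray(s,*g(*p),.022)[:2] for p in[(490,303),(716,303),(748,412),(488,412)]];print("tray side",T,np.mean(T,0))
E
python3 m.py
```

```text
fixture [ 0.5807 -0.2673] yaw 0.08542768120186423 resid [[-0.4023 -0.5276]
 [-0.1799 -0.0174]
 [ 1.2952  0.8991]
 [-0.7129 -0.3541]]
L [array([-0.0785,  0.0619]), array([-0.0779,  0.049 ]), array([-0.0482,  0.0597]), array([-0.0479,  0.0489])]
R [array([-0.0795, -0.0502]), array([-0.078 , -0.0614]), array([-0.0473, -0.051 ]), array([-0.0471, -0.0613])]
L side top edge [array([-0.0504,  0.0523]), array([-0.0789,  0.0543])]
R side top edge [array([-0.0497, -0.0542]), array([-0.0793, -0.054 ])]
clip rear top [array([0.0523, 0.0726]), array([0.0509, 0.0361]), array([ 0.0525, -0.0328]), array([ 0.0531, -0.0737])]
tray top [array([0.5219, 0.0156]), array([ 0.5194, -0.087 ]), array([ 0.3914, -0.0767]), array([0.3962, 0.0278])] [ 0.4572 -0.0301]
bottle [ 0.7305 -0.2086  0.09  ] [ 0.7318 -0.2211  0.    ] loupe [0.4568 0.283  0.03  ] eraser [0.4307 0.1877 0.01  ]
tray side [array([ 0.5101, -0.0856]), array([ 0.3945, -0.0767]), array([0.4017, 0.0315]), array([0.5246, 0.022 ])] [ 0.4577 -0.0272]
```

Careful with the scale: shifts go in shares of 75 cm and turns go in shares of 2 rad. That gives: -0.113 rad is -0.0565.

```bash
echo '[[[0, 0, 0], [0, 0, -0.055]], [[0, 0, 0], [0, 0, -0.055]], [[0, 0, 0], [0, 0, -0.055]], [[0, 0, 0], [0, 0, -0.055]], [[0, 0, 0], [0, 0, -0.0565]]]' > mv.in && python3 drive.py mv.in 0.06 40
echo '[[[-0.016, -0.0524, 0], [0, 0, 0]], [[-0.016, -0.0524, 0], [0, 0, 0]], [[-0.016, -0.0524, 0], [0, 0, 0]], [[-0.016, -0.0524, 0], [0, 0, 0]], [[-0.016, -0.0524, 0], [0, 0, 0]], [[-0.016, -0.0524, 0], [0, 0, 0]], [[-0.016, -0.0524, 0], [0, 0, 0]], [[-0.016, -0.0524, 0], [0, 0, 0]]]' > mv.in && python3 drive.py mv.in
echo '[[[-0.016, -0.0524, 0], [0, 0, 0]], [[-0.016, -0.0524, 0], [0, 0, 0]], [[-0.016, -0.0524, 0], [0, 0, 0]], [[-0.016, -0.0524, 0], [0, 0, 0]], [[-0.016, -0.0524, 0], [0, 0, 0]], [[-0.016, -0.0524, 0], [0, 0, 0]], [[-0.016, -0.0524, 0], [0, 0, 0]], [[-0.016, -0.0524, 0], [0, 0, 0]]]' > mv.in && python3 drive.py mv.in
echo '[[[-0.016, -0.0524, 0], [0, 0, 0]], [[-0.016, -0.0524, 0], [0, 0, 0]], [[0, 0, 0], [0, 0, 0]], [[0, 0, 0], [0, 0, 0]]]' > mv.in && python3 drive.py mv.in
```

```text
time: 0.62
tool_pos: [0.2367, 0.4686, 0.4045]
tool_rot: [-3.141, -0.0, -3.051]
contact_force: [0.1, -0.4, -0.1]
opening: 0.0634
grip_force: 0.0
time: 1.28
tool_pos: [0.3592, 0.1617, 0.4049]
tool_rot: [3.141, 0.001, -3.056]
contact_force: [0.8, -0.5, -0.4]
opening: 0.0599
grip_force: 0.0
time: 1.95
tool_pos: [0.4817, -0.1437, 0.4046]
tool_rot: [3.141, 0.0, -3.057]
contact_force: [1.5, -0.3, 0.1]
opening: 0.0601
grip_force: 0.0
time: 2.28
tool_pos: [0.5123, -0.2199, 0.4035]
tool_rot: [3.141, -0.001, -3.059]
contact_force: [0.1, 0.1, 0.3]
opening: 0.0599
grip_force: 0.0
```

Scaled: 0.041 m is 0.0547, 0.002 m is 0.0027.

```bash
echo '[[[0, 0.0027, 0.0533], [0, 0, 0]], [[0, 0, 0.0547], [0, 0, 0]], [[0, 0, 0.0547], [0, 0, 0]], [[0, 0, 0.0547], [0, 0, 0]], [[0, 0, 0.0413], [0, 0, 0]], [[0, 0, 0.014], [0, 0, 0]], [[0, 0, 0], [0, 0, 0]]]' > mv.in && python3 drive.py mv.in 0.03
echo '[[[0, 0, 0], [0, 0, 0]], [[0, 0, 0], [0, 0, 0]], [[0, 0, 0], [0, 0, 0]], [[0, 0, 0], [0, 0, 0]]]' > mv.in && python3 drive.py mv.in 0.0 30
```

```text
time: 2.87
tool_pos: [0.5112, -0.2145, 0.1981]
tool_rot: [3.138, -0.005, -3.055]
contact_force: [-0.0, 1.0, 0.3]
opening: 0.0299
grip_force: 0.0
time: 3.2
tool_pos: [0.5127, -0.2163, 0.2025]
tool_rot: [-3.139, 0.004, -3.057]
contact_force: [-0.1, -0.9, 4.7]
opening: 0.0117
grip_force: 29.8
```

```bash
for i in 1 2; do echo '[[[0, 0, 0], [0, 0, 0]], [[0, 0, 0], [0, 0, 0]]]' > mv.in && python3 drive.py mv.in; done; python3 -c "
from h import *
for i in range(1):
  s=robot.observe();print(s['tool_pos'],s['contact_force'],s['torque'])
c=robot.read_camera('side');cv2.imwrite('pics/s1.png',cv2.resize(c['image'][130:280,230:420,::-1],None,fx=4,fy=4,interpolation=cv2.INTER_CUBIC))"
```

```text
time: 3.37
tool_pos: [0.5127, -0.2164, 0.2025]
tool_rot: [-3.139, 0.004, -3.057]
contact_force: [-0.7, 0.3, 8.1]
opening: 0.0119
grip_force: 29.8
time: 3.53
tool_pos: [0.5127, -0.2164, 0.2025]
tool_rot: [-3.139, 0.004, -3.057]
contact_force: [0.3, -0.8, 8.5]
opening: 0.012
grip_force: 29.8
[ 0.5127 -0.2164  0.2025] [ 0.2894 -0.8268  8.4537] [-0.0321  0.0099 -0.1311]
```

View pics/s1.png

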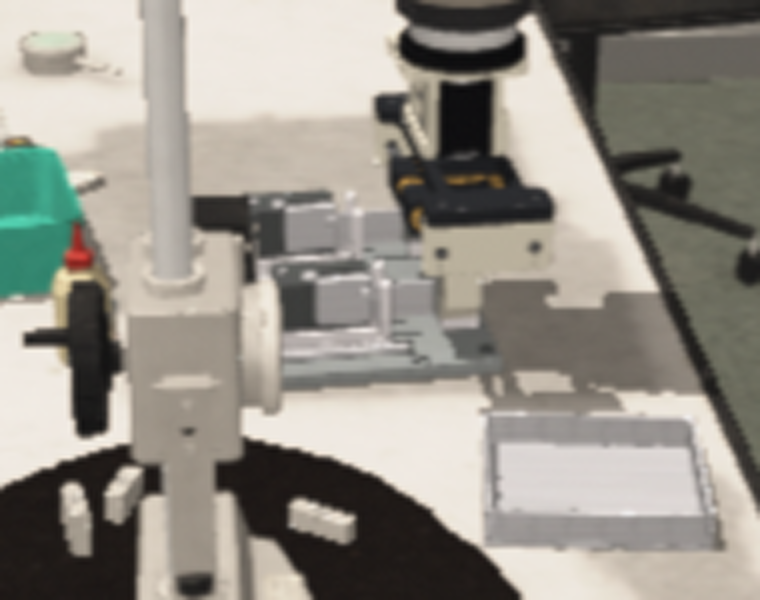

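The fingers stand astride the left handle, but the tool is pressing down by about 8 N. I'll ease up before pulling.

Scaled: -0.0015 m is -0.002.

```bash
echo '[[[0, 0, -0.002], [0, 0, 0]], [[0, 0, 0], [0, 0, 0]], [[0, 0, 0], [0, 0, 0]]]' > mv.in && python3 drive.py mv.in; echo '[[[0.0013, 0, 0], [0, 0, 0]], [[0.0013, 0, 0], [0, 0, 0]], [[0, 0, 0], [0, 0, 0]], [[0, 0, 0], [0, 0, 0]]]' > mv.in && python3 drive.py mv.in - 40
```

```text
time: 3.83
tool_pos: [0.5124, -0.2164, 0.2025]
tool_rot: [-3.14, 0.002, -3.057]
contact_force: [0.9, -4.1, 3.9]
opening: 0.0122
grip_force: 29.8
time: 4.17
tool_pos: [0.5108, -0.2166, 0.2025]
tool_rot: [-3.14, 0.003, -3.057]
contact_force: [4.4, -4.4, 2.7]
opening: 0.0119
grip_force: 39.7
```

Scaled: -0.0013 m is -0.0017, 0.001 m is 0.0013.

```bash
echo '[[[0.0013, -0.0017, -0.0012], [0, 0, 0]], [[0.0013, 0, 0], [0, 0, 0]], [[0, 0, 0], [0, 0, 0]], [[0, 0, 0], [0, 0, 0]]]' > mv.in && python3 drive.py mv.in; echo '[[[0.0013, 0, 0], [0, 0, 0]], [[0.0013, 0, 0], [0, 0, 0]], [[0, 0, 0], [0, 0, 0]], [[0, 0, 0], [0, 0, 0]]]' > mv.in && python3 drive.py mv.in
```

```text
time: 4.5
tool_pos: [0.5081, -0.2175, 0.2026]
tool_rot: [3.142, 0.0, -3.057]
contact_force: [2.8, -1.0, 1.5]
opening: 0.012
grip_force: 39.7
time: 4.83
tool_pos: [0.5067, -0.2176, 0.2027]
tool_rot: [-3.141, 0.002, -3.056]
contact_force: [7.2, -1.3, -2.0]
opening: 0.0118
grip_force: 39.8
```

Scaled: 0.0005 m is 0.0007, 0.0003 m is 0.0004.

```bash
echo '[[[0.0007, 0, 0.0004], [0, 0, 0]], [[0.0007, 0, 0], [0, 0, 0]], [[0, 0, 0], [0, 0, 0]], [[0, 0, 0], [0, 0, 0]]]' > mv.in && python3 drive.py mv.in;echo '[[[0.0005, 0, 0], [0, 0, 0]], [[0.0005, 0, 0], [0, 0, 0]], [[0, 0, 0], [0, 0, 0]], [[0, 0, 0], [0, 0, 0]]]' > mv.in && python3 drive.py mv.in
```

```text
time: 5.17
tool_pos: [0.5061, -0.2176, 0.2026]
tool_rot: [-3.141, 0.003, -3.056]
contact_force: [9.1, -0.5, -1.0]
opening: 0.0116
grip_force: 39.8
time: 5.5
tool_pos: [0.5056, -0.2177, 0.2026]
tool_rot: [-3.14, 0.004, -3.056]
contact_force: [9.8, -0.5, -3.5]
opening: 0.0118
grip_force: 39.8
```

Scaled: 0.0005 m is 0.0007, 0.0004 m is 0.0005.

```bash
echo '[[[0.0007, 0, 0.0005], [0, 0, 0]], [[0.0007, 0, 0], [0, 0, 0]], [[0, 0, 0], [0, 0, 0]], [[0, 0, 0], [0, 0, 0]]]' > mv.in && python3 drive.py mv.in;echo '[[[0.0004, 0, 0], [0, 0, 0]], [[0.0004, 0, 0], [0, 0, 0]], [[0, 0, 0], [0, 0, 0]], [[0, 0, 0], [0, 0, 0]]]' > mv.in && python3 drive.py mv.in
```

```text
time: 5.83
tool_pos: [0.505, -0.2178, 0.2025]
tool_rot: [-3.14, 0.006, -3.056]
contact_force: [11.8, 0.6, -2.6]
opening: 0.0118
grip_force: 39.9
time: 6.17
tool_pos: [0.5047, -0.2178, 0.2025]
tool_rot: [-3.139, 0.006, -3.056]
contact_force: [13.7, 1.5, -3.1]
opening: 0.012
grip_force: 39.9
```

The left clip held about 13.7 N without slipping, so it's the good one. I'll ease off and release.

Scaled: -0.001 m is -0.0013, -0.0005 m is -0.0007.

```bash
echo '[[[-0.0013, 0, 0], [0, 0, 0]], [[-0.0013, 0, -0.0007], [0, 0, 0]], [[-0.0013, 0, -0.0007], [0, 0, 0]], [[-0.0013, 0, 0], [0, 0, 0]], [[0, 0, 0], [0, 0, 0]], [[0, 0, 0], [0, 0, 0]]]' > mv.in && python3 drive.py mv.in
```

```text
time: 6.67
tool_pos: [0.5069, -0.2177, 0.2029]
tool_rot: [-3.141, 0.001, -3.056]
contact_force: [4.7, -2.1, -1.8]
opening: 0.0117
grip_force: 39.8
```

Scaled: -0.001 m is -0.0013, -0.0005 m is -0.0007.

```bash
echo '[[[-0.0013, 0, 0], [0, 0, 0]], [[-0.0007, 0, 0], [0, 0, 0]], [[0, 0, 0], [0, 0, 0]], [[0, 0, 0], [0, 0, 0]]]' > mv.in && python3 drive.py mv.in; echo '[[[0, 0, 0], [0, 0, 0]], [[0, 0, 0], [0, 0, 0]], [[0, 0, 0], [0, 0, 0]]]' > mv.in && python3 drive.py mv.in 0.035;  echo '[[[0, 0, -0.0267], [0, 0, 0]], [[0, 0, -0.0467], [0, 0, 0]], [[0, 0, 0], [0, 0, 0]]]' > mv.in && python3 drive.py mv.in
echo '[[[-0.002, -0.0488, 0], [0, 0, 0]], [[-0.002, -0.0493, 0], [0, 0, 0]], [[-0.0027, -0.0493, 0], [0, 0, 0]], [[0, 0, 0], [0, 0, 0]], [[0, 0, 0], [0, 0, 0]]]' > mv.in && python3 drive.py mv.in
```

```text
time: 7.0
tool_pos: [0.5078, -0.2176, 0.2029]
tool_rot: [3.141, -0.001, -3.056]
contact_force: [-1.2, -4.6, 2.6]
opening: 0.0118
grip_force: 39.8
time: 7.25
tool_pos: [0.5078, -0.2169, 0.2025]
tool_rot: [3.14, -0.001, -3.056]
contact_force: [0.9, -0.3, 0.4]
opening: 0.0268
grip_force: 0.0
time: 7.5
tool_pos: [0.5095, -0.2178, 0.2628]
tool_rot: [-3.138, 0.006, -3.056]
contact_force: [2.3, 0.0, 0.3]
opening: 0.0346
grip_force: 0.0
time: 7.92
tool_pos: [0.5222, -0.3286, 0.2573]
tool_rot: [3.141, -0.0, -3.059]
contact_force: [0.2, 0.6, -0.2]
opening: 0.035
grip_force: 0.0
```

Scaled: 0.03 m is 0.04, 0.001 m is 0.0013.

```bash
echo '[[[0, 0.0013, 0.04], [0, 0, 0]], [[0, 0, 0.0267], [0, 0, 0]], [[0, 0, 0.0067], [0, 0, 0]], [[0, 0, 0], [0, 0, 0]], [[0, 0, 0], [0, 0, 0]]]' > mv.in && python3 drive.py mv.in; echo '[[[0, 0, 0], [0, 0, 0]], [[0, 0, 0], [0, 0, 0]], [[0, 0, 0], [0, 0, 0]], [[0, 0, 0], [0, 0, 0]], [[0, 0, 0], [0, 0, 0]]]' > mv.in && python3 drive.py mv.in 0 40
```

```text
time: 8.33
tool_pos: [0.5228, -0.3256, 0.2035]
tool_rot: [3.141, 0.0, -3.055]
contact_force: [0.0, -0.2, -0.0]
opening: 0.0351
grip_force: 0.0
time: 8.75
tool_pos: [0.5227, -0.3265, 0.2038]
tool_rot: [-3.14, 0.001, -3.057]
contact_force: [-1.6, -0.4, 4.6]
opening: 0.0117
grip_force: 39.8
```

Scaled: -0.001 m is -0.0013.

```bash
echo '[[[0.0013, 0, -0.0013], [0, 0, 0]], [[0.0013, 0, 0], [0, 0, 0]], [[0.0013, 0, 0], [0, 0, 0]], [[0, 0, 0], [0, 0, 0]], [[0, 0, 0], [0, 0, 0]]]' > mv.in && python3 drive.py mv.in; echo '[[[0.0013, 0, 0], [0, 0, 0]], [[0.0013, 0, 0], [0, 0, 0]], [[0, 0, 0], [0, 0, 0]], [[0, 0, 0], [0, 0, 0]]]' > mv.in && python3 drive.py mv.in
```

```text
time: 9.17
tool_pos: [0.5195, -0.3267, 0.2039]
tool_rot: [-3.141, 0.0, -3.057]
contact_force: [0.9, -1.4, 0.2]
opening: 0.0116
grip_force: 39.8
time: 9.5
tool_pos: [0.5175, -0.3268, 0.204]
tool_rot: [-3.141, 0.0, -3.057]
contact_force: [2.8, -2.8, -0.2]
opening: 0.0119
grip_force: 39.8
```

Scaled: 0.001 m is 0.0013.

```bash
echo '[[[0.0013, 0, 0], [0, 0, 0]], [[0.0013, 0, 0], [0, 0, 0]], [[0, 0, 0], [0, 0, 0]], [[0, 0, 0], [0, 0, 0]]]' > mv.in && python3 drive.py mv.in; echo '[[[0.0013, 0, 0], [0, 0, 0]], [[0, 0, 0], [0, 0, 0]], [[0, 0, 0], [0, 0, 0]]]' > mv.in && python3 drive.py mv.in
```

```text
time: 9.83
tool_pos: [0.5154, -0.3269, 0.2039]
tool_rot: [-3.142, 0.0, -3.056]
contact_force: [1.6, -2.4, 0.6]
opening: 0.0116
grip_force: 39.8
time: 10.08
tool_pos: [0.5145, -0.327, 0.2039]
tool_rot: [-3.142, 0.0, -3.056]
contact_force: [1.8, -2.2, 0.4]
opening: 0.0117
grip_force: 39.8
```

Scaled: 0.001 m is 0.0013, -0.0006 m is -0.0008.

```bash
for i in 1; do echo '[[[0.0013, -0.0008, 0], [0, 0, 0]], [[0, 0, 0], [0, 0, 0]], [[0, 0, 0], [0, 0, 0]]]' > mv.in && python3 drive.py mv.in; echo '[[[0.0013, 0, 0], [0, 0, 0]], [[0, 0, 0], [0, 0, 0]], [[0, 0, 0], [0, 0, 0]]]' > mv.in && python3 drive.py mv.in;  echo '[[[0.0013, 0, 0], [0, 0, 0]], [[0, 0, 0], [0, 0, 0]], [[0, 0, 0], [0, 0, 0]]]' > mv.in && python3 drive.py mv.in; done
```

```text
time: 10.33
tool_pos: [0.5135, -0.3275, 0.2039]
tool_rot: [3.141, -0.0, -3.056]
contact_force: [2.4, -2.1, 0.0]
opening: 0.0119
grip_force: 39.8
time: 10.58
tool_pos: [0.5126, -0.3276, 0.2039]
tool_rot: [3.141, -0.0, -3.056]
contact_force: [2.8, -1.4, -0.1]
opening: 0.0121
grip_force: 39.8
time: 10.83
tool_pos: [0.5115, -0.3277, 0.2039]
tool_rot: [3.141, -0.0, -3.056]
contact_force: [1.8, -0.7, 0.3]
opening: 0.0116
grip_force: 39.8
```

Scaled: 0.001 m is 0.0013.

```bash
echo '[[[0.0013, 0, 0], [0, 0, 0]], [[0, 0, 0], [0, 0, 0]], [[0, 0, 0], [0, 0, 0]]]' > mv.in && python3 drive.py mv.in; echo '[[[0.0013, 0, 0], [0, 0, 0]], [[0, 0, 0], [0, 0, 0]], [[0, 0, 0], [0, 0, 0]]]' > mv.in && python3 drive.py mv.in;  echo '[[[0.0013, 0, 0], [0, 0, 0]], [[0, 0, 0], [0, 0, 0]], [[0, 0, 0], [0, 0, 0]]]' > mv.in && python3 drive.py mv.in
```

```text
time: 11.08
tool_pos: [0.5105, -0.3278, 0.2039]
tool_rot: [3.141, -0.0, -3.056]
contact_force: [1.9, -0.1, 0.3]
opening: 0.0117
grip_force: 39.9
time: 11.33
tool_pos: [0.5095, -0.328, 0.2039]
tool_rot: [3.141, -0.0, -3.056]
contact_force: [2.0, -1.0, 0.1]
opening: 0.0114
grip_force: 39.9
time: 11.58
tool_pos: [0.5085, -0.328, 0.2039]
tool_rot: [3.141, -0.0, -3.056]
contact_force: [1.3, -0.5, 0.3]
opening: 0.0118
grip_force: 39.9
```

The right strip has moved 14 mm, more than the 11 mm of free play, at only about 2 N. It's slipping, so this is the weak clip. I'll keep drawing it out.

Scaled: 0.001 m is 0.0013.

```bash
echo '[[[0.0013, 0, 0], [0, 0, 0]], [[0.0013, 0, 0], [0, 0, 0]], [[0.0013, 0, 0], [0, 0, 0]], [[0.0013, 0, 0], [0, 0, 0]], [[0, 0, 0], [0, 0, 0]]]' > mv.in && python3 drive.py mv.in; echo '[[[0.0013, 0, 0], [0, 0, 0]], [[0.0013, 0, 0], [0, 0, 0]], [[0.0013, 0, 0], [0, 0, 0]], [[0.0013, 0, 0], [0, 0, 0]], [[0, 0, 0], [0, 0, 0]]]' > mv.in && python3 drive.py mv.in;echo '[[[0.0013, 0, 0], [0, 0, 0]], [[0.0013, 0, 0], [0, 0, 0]], [[0.0013, 0, 0], [0, 0, 0]], [[0.0013, 0, 0], [0, 0, 0]], [[0, 0, 0], [0, 0, 0]]]' > mv.in && python3 drive.py mv.in
```

```text
time: 12.0
tool_pos: [0.5044, -0.3284, 0.2039]
tool_rot: [3.141, -0.0, -3.056]
contact_force: [2.1, -1.1, 0.1]
opening: 0.0116
grip_force: 39.9
time: 12.42
tool_pos: [0.5002, -0.3286, 0.2038]
tool_rot: [3.141, -0.001, -3.056]
contact_force: [-0.2, -0.4, 0.3]
opening: 0.012
grip_force: 39.9
time: 12.83
tool_pos: [0.4964, -0.329, 0.2038]
tool_rot: [3.141, -0.0, -3.056]
contact_force: [-1.7, -0.8, 0.9]
opening: 0.0116
grip_force: 39.9
```

Scaled: 0.005 m is 0.0067, 0.0025 m is 0.0033.

```bash
echo '[[[0.0033, 0, 0], [0, 0, 0]], [[0.0033, 0, 0], [0, 0, 0]], [[0.0033, 0, 0], [0, 0, 0]], [[0.0033, 0, 0], [0, 0, 0]], [[0.0067, 0, 0], [0, 0, 0]], [[0.0067, 0, 0], [0, 0, 0]], [[0, 0, 0], [0, 0, 0]]]' > mv.in && python3 drive.py mv.in; echo '[[[0, 0, -0.0267], [0, 0, 0]], [[0, 0, -0.04], [0, 0, 0]], [[0, 0, -0.0133], [0, 0, 0]], [[-0.0164, -0.0369, 0], [0, 0, 0]], [[-0.0164, -0.0369, 0], [0, 0, 0]], [[-0.0164, -0.0369, 0], [0, 0, 0]], [[-0.0164, -0.0369, 0], [0, 0, 0]], [[0, 0, 0], [0, 0, 0]]]' > mv.in && python3 drive.py mv.in; echo '[[[0, 0, 0.04], [0, 0, 0]], [[0, 0, 0.04], [0, 0, 0]], [[0, 0, 0.0133], [0, 0, 0]], [[0, 0, 0], [0, 0, 0]], [[0, 0, 0], [0, 0, 0]]]' > mv.in && python3 drive.py mv.in
```

```text
time: 13.42
tool_pos: [0.4758, -0.3309, 0.2039]
tool_rot: [3.141, -0.001, -3.057]
contact_force: [-1.0, -0.5, 0.3]
opening: 0.0117
grip_force: 39.9
time: 14.08
tool_pos: [0.5361, -0.441, 0.263]
tool_rot: [-3.138, 0.002, -3.058]
contact_force: [-1.0, 0.5, -1.0]
opening: 0.0117
grip_force: 39.9
time: 14.5
tool_pos: [0.5352, -0.4369, 0.1939]
tool_rot: [3.141, -0.0, -3.056]
contact_force: [-0.1, -0.4, -0.6]
opening: 0.0115
grip_force: 39.9
```

Scaled: 0.005 m is 0.0067, 0.002 m is 0.0027.

```bash
echo '[[[0, 0, 0.0067], [0, 0, 0]], [[0, 0, 0.0067], [0, 0, 0]], [[0, 0, 0.0027], [0, 0, 0]], [[0, 0, 0], [0, 0, 0]], [[0, 0, 0], [0, 0, 0]]]' > mv.in && python3 drive.py mv.in;echo '[[[0, 0, 0], [0, 0, 0]], [[0, 0, 0], [0, 0, 0]], [[0, 0, 0], [0, 0, 0]]]' > mv.in && python3 drive.py mv.in 0.03;  echo '[[[0, 0, -0.0267], [0, 0, 0]], [[0, 0, -0.0533], [0, 0, 0]], [[0, 0, -0.0547], [0, 0, 0]], [[0, 0, 0], [0, 0, 0]]]' > mv.in && python3 drive.py mv.in 
python3 -c "
from h import *
c=robot.read_camera('top');cv2.imwrite('pics/t2.png',cv2.resize(c['image'][205:325,375:525,::-1],None,fx=5,fy=5,interpolation=cv2.INTER_CUBIC))"
```

```text
time: 14.92
tool_pos: [0.5352, -0.437, 0.1823]
tool_rot: [-3.141, 0.0, -3.056]
contact_force: [0.3, 0.9, -0.4]
opening: 0.0119
grip_force: 39.9
time: 15.17
tool_pos: [0.5353, -0.437, 0.1822]
tool_rot: [-3.141, 0.0, -3.056]
contact_force: [1.2, -0.3, 0.1]
opening: 0.0272
grip_force: 0.0
time: 15.5
tool_pos: [0.5366, -0.4383, 0.2927]
tool_rot: [-3.13, 0.01, -3.056]
contact_force: [2.2, -0.8, 3.2]
opening: 0.03
grip_force: 0.0
```

View pics/t2.png

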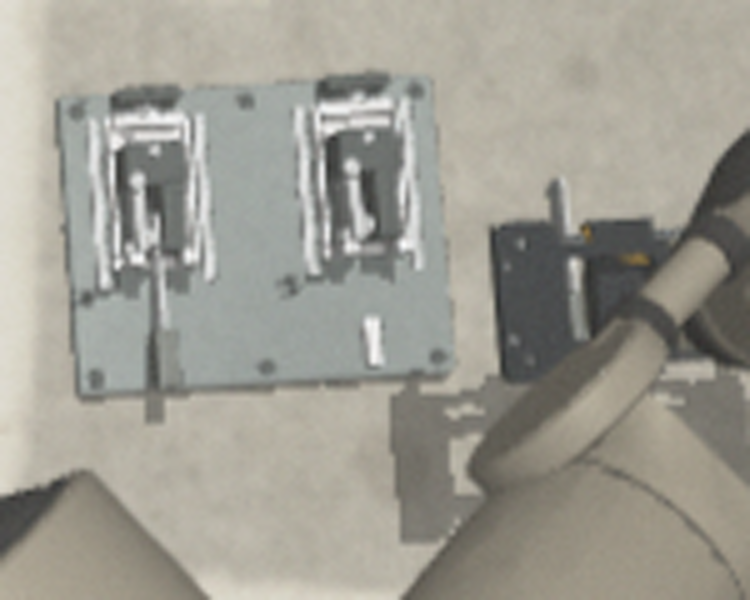

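The left strip is still in its clip, and the right place now has only its clip, slid forward in its seat with the rear edge at crop y≈132. The removed strip lies on the desk to the right.

Run:
```python
from h import *
c=robot.read_camera("top")
t=np.array([.5807,-.2673]);y=.0854;R=np.array([[np.cos(y),-np.sin(y)],[np.sin(y),np.cos(y)]])
f=lambda x,y:(375+(x+.5)/5-.5,205+(y+.5)/5-.5)
for n,p,z in[("R rear l",(330,137),.058),("R rear r",(400,132),.058),("L rear l",(117,150),.058),("L rear r",(190,148),.058),("R block l",(333,165),.058),("R block r",(403,165),.058),("handleL bot",(170,385),.052),("handle top",(168,330),.052),("blade tip strip",(558,180),.02)]:
    w=ray(c,*f(*p),z);print(n,w,R.T@(w[:2]-t))
i=c["image"][225:250,435:460];print(cv2.cvtColor(i,cv2.COLOR_RGB2GRAY))
s=robot.read_camera('side');cv2.imwrite('pics/s2.png',cv2.resize(s['image'][160:230,280:400,::-1],None,fx=6,fy=6,interpolation=cv2.INTER_CUBIC))
```

```text
R rear l [ 0.6239 -0.2982  0.058 ] [ 0.0404 -0.0345]
R rear r [ 0.6275 -0.3341  0.058 ] [ 0.0409 -0.0706]
L rear l [ 0.6144 -0.1888  0.058 ] [0.0402 0.0754]
L rear r [ 0.6164 -0.2263  0.058 ] [0.039  0.0378]
R block l [ 0.6095 -0.2999  0.058 ] [ 0.0259 -0.0349]
R block r [ 0.6104 -0.3358  0.058 ] [ 0.0238 -0.0707]
handleL bot [ 0.4944 -0.2184  0.052 ] [-0.0819  0.0561]
handle top [ 0.5226 -0.217   0.052 ] [-0.0536  0.0551]
blade tip strip [ 0.6088 -0.4257  0.02  ] [ 0.0145 -0.1602]
[[175 168 174 137 176 171 167 180 187 191 209 213 190 204 225 223 227 234
  192 153 212 202 161 164 166]
 [195 169 189 187 236 237 236 235 234 233 227 227 225 221 222 219 217 215
  181 163 218 199 148 169 169]
 [210 154 165 218 202 222 225 224 224 218 189 187 181 164 159 149 140 142
  136 187 221 200 153 170 169]
 [207 135 149 228 127 147 148 155 155 158 186 194 192 191 194 194 194 184
  136 198 210 200 149 169 168]
 [203 149 145 228 171 195 196 194 193 183 223 225 222 218 219 219 220 212
  143 209 182 203 172 166 169]
 [204 145 143 225 214 231 232 220 212 174 174 179 172 147 151 151 151 149
  134 201 176 
[... 1312 characters left out ...]
98 124 210 195  95  69  73 100 114 111
  110 161 231 152 207 186 164]
 [185 207 167 128 183 123  85  94 100 124 205 197 106  69  73  91 111 112
  109 146 233 138 208 204 165]
 [179 204 167 112 162 135  90  92  98 125 195 200 123  68  71  90 113 111
  109 139 219 125 208 200 164]
 [167 206 180 109 144 156 107  91  96 114 178 208 153  66  71  85 111 112
  108 128 188 139 216 214 164]
 [152 213 197 110 140 191 106  85  98 108 155 216 184 105  79  83 113 112
  111 131 195 144 218 204 163]
 [140 211 186 114 137 180 108  87  97  99 137 216 199 167 131  79 112 110
  108 125 171 151 218 210 165]
 [132 210 193 126 147 203 108  84  95  99 125 213 204 194 191  80 111 109
  105 117 141 164 216 206 161]]
```

View pics/s2.png

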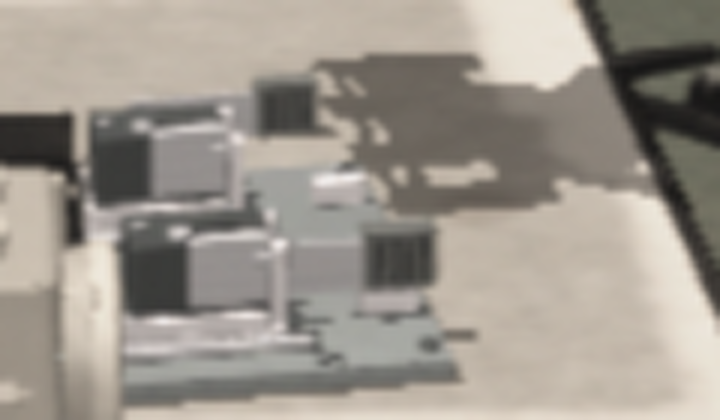

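Scaled: 0.0277 m is 0.0369, -0.0221 m is -0.0295.

```bash
echo '[[[-0.0295, 0.0369, 0], [0, 0, 0]], [[-0.0295, 0.0369, 0], [0, 0, 0]], [[-0.0295, 0.0369, 0], [0, 0, 0]], [[-0.0295, 0.0369, 0], [0, 0, 0]], [[0, 0, 0], [0, 0, 0]], [[0, 0, 0], [0, 0, 0]], [[0, 0, 0], [0, 0, 0]]]' > mv.in && python3 drive.py mv.in 0.052 30
```

```text
time: 16.23
tool_pos: [0.6135, -0.319, 0.2812]
tool_rot: [3.14, -0.002, -3.056]
contact_force: [-0.4, -0.7, 0.3]
opening: 0.052
grip_force: 0.0
```

Scaled: 0.03 m is 0.04, 0.008 m is 0.0107.

```bash
echo '[[[0, 0, 0.04], [0, 0, 0]], [[0, 0, 0.04], [0, 0, 0]], [[0, 0, 0.0107], [0, 0, 0]], [[0, 0, 0.0053], [0, 0, 0]], [[0, 0, 0], [0, 0, 0]], [[0, 0, 0], [0, 0, 0]]]' > mv.in && python3 drive.py mv.in;echo '[[[0, 0, 0], [0, 0, 0]], [[0, 0, 0], [0, 0, 0]], [[0, 0, 0], [0, 0, 0]], [[0, 0, 0], [0, 0, 0]]]' > mv.in && python3 drive.py mv.in 0 25
```

```text
time: 16.73
tool_pos: [0.6139, -0.32, 0.2122]
tool_rot: [-3.14, 0.002, -3.057]
contact_force: [0.2, 0.1, 0.6]
opening: 0.0519
grip_force: 0.0
time: 17.07
tool_pos: [0.6141, -0.3192, 0.212]
tool_rot: [-3.14, 0.002, -3.056]
contact_force: [-0.4, 1.8, 1.3]
opening: 0.0321
grip_force: 25.0
```

Scaled: -0.025 m is -0.0333, -0.02 m is -0.0267.

```bash
echo '[[[0, 0, -0.004], [0, 0, 0]], [[0, 0, -0.0093], [0, 0, 0]], [[0, 0, -0.0133], [0, 0, 0]], [[0, 0, -0.0267], [0, 0, 0]], [[0, 0, -0.0333], [0, 0, 0]], [[0, 0, -0.0333], [0, 0, 0]], [[0, 0, 0], [0, 0, 0]]]' > mv.in && python3 drive.py mv.in - 45; python3 -c "
from h import *
s=robot.read_camera('side');cv2.imwrite('pics/s3.png',cv2.resize(s['image'][110:230,260:420,::-1],None,fx=4,fy=4,interpolation=cv2.INTER_CUBIC))"
```

```text
time: 17.65
tool_pos: [0.6146, -0.3193, 0.3078]
tool_rot: [-3.136, 0.007, -3.056]
contact_force: [0.6, -0.5, -0.4]
opening: 0.0315
grip_force: 45.0
```

View pics/s3.png

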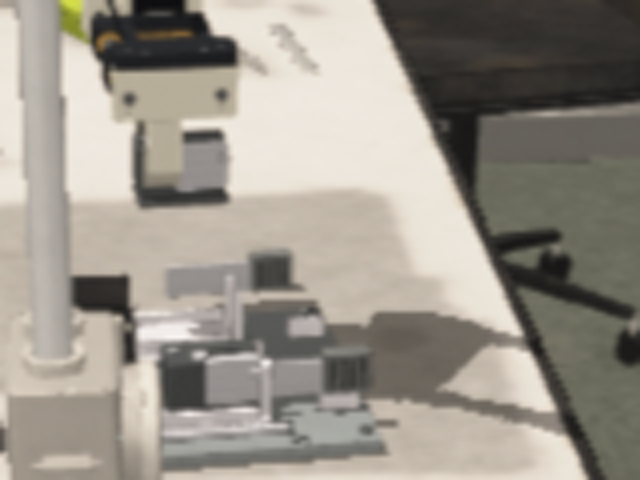

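The weak clip hangs level in the grip. The left clip and its strip are unchanged, and the free strip lies upright beyond the fixture. On to the tray.

Careful with the scale: shifts go in shares of 75 cm and turns go in shares of 2 rad. That gives: 0.0303 m is 0.0404, 0.0114 m is 0.0152.

```bash
echo '[[[0.0152, 0.0404, 0], [0, 0, 0]], [[0.0152, 0.0404, 0], [0, 0, 0]], [[0.0152, 0.0404, 0], [0, 0, 0]], [[0.0152, 0.0404, 0], [0, 0, 0]], [[0.0152, 0.0404, 0], [0, 0, 0]], [[0.0152, 0.0404, 0], [0, 0, 0]], [[0.0152, 0.0404, 0], [0, 0, 0]], [[0.0152, 0.0404, 0], [0, 0, 0]]]' > mv.in && python3 drive.py mv.in; echo '[[[0.0152, 0.0404, 0], [0, 0, 0]], [[0.0152, 0.0404, 0], [0, 0, 0]], [[0, 0, 0], [0, 0, 0]], [[0, 0, 0], [0, 0, 0]], [[0, 0, 0], [0, 0, 0]]]' > mv.in && python3 drive.py mv.in
```

```text
time: 18.37
tool_pos: [0.5007, -0.0837, 0.2998]
tool_rot: [3.14, -0.003, -3.057]
contact_force: [1.1, 0.9, -1.1]
opening: 0.0317
grip_force: 45.0
time: 18.78
tool_pos: [0.4745, -0.0269, 0.3006]
tool_rot: [3.142, -0.001, -3.056]
contact_force: [0.2, -0.5, -1.5]
opening: 0.0316
grip_force: 45.0
```

Scaled: 0.035 m is 0.0467, 0.02 m is 0.0267.

```bash
echo '[[[0, 0, 0.0467], [0, 0, 0]], [[0, 0, 0.0467], [0, 0, 0]], [[0, 0, 0.0267], [0, 0, 0]], [[0, 0, 0.008], [0, 0, 0]], [[0, 0, 0.004], [0, 0, 0]], [[0, 0, 0], [0, 0, 0]], [[0, 0, 0], [0, 0, 0]]]' > mv.in && python3 drive.py mv.in; echo '[[[0, 0, 0.0013], [0, 0, 0]], [[0, 0, 0.0013], [0, 0, 0]], [[0, 0, 0.0013], [0, 0, 0]], [[0, 0, 0], [0, 0, 0]]]' > mv.in && python3 drive.py mv.in
```

```text
time: 19.37
tool_pos: [0.4752, -0.0273, 0.2029]
tool_rot: [-3.141, 0.002, -3.057]
contact_force: [0.0, -0.1, -2.6]
opening: 0.0314
grip_force: 45.0
time: 19.7
tool_pos: [0.4745, -0.0268, 0.1992]
tool_rot: [-3.141, 0.001, -3.056]
contact_force: [0.0, -0.2, -2.1]
opening: 0.0318
grip_force: 45.0
```

Scaled: 0.001 m is 0.0013.

```bash
echo '[[[0, 0, 0.0013], [0, 0, 0]], [[0, 0, 0.0013], [0, 0, 0]], [[0, 0, 0], [0, 0, 0]], [[0, 0, 0], [0, 0, 0]]]' > mv.in && python3 drive.py mv.in; echo '[[[0, 0, 0], [0, 0, 0]], [[0, 0, 0], [0, 0, 0]], [[0, 0, 0], [0, 0, 0]], [[0, 0, 0], [0, 0, 0]]]' > mv.in && python3 drive.py mv.in 0.05; echo '[[[0, 0, -0.0267], [0, 0, 0]], [[0, 0, -0.0533], [0, 0, 0]], [[0, 0, -0.0533], [0, 0, 0]], [[0, 0, -0.0533], [0, 0, 0]], [[0.0547, 0, 0], [0, 0, 0]], [[0.0547, 0, 0], [0, 0, 0]], [[0, 0, 0], [0, 0, 0]], [[0, 0, 0], [0, 0, 0]]]' > mv.in && python3 drive.py mv.in; python3 -c "
from h import *
s=robot.read_camera('side');cv2.imwrite('pics/s4.png',cv2.resize(s['image'][160:360,240:440,::-1],None,fx=3,fy=3,interpolation=cv2.INTER_CUBIC))"
```

```text
time: 20.03
tool_pos: [0.4745, -0.0268, 0.1969]
tool_rot: [3.142, 0.0, -3.056]
contact_force: [0.3, -0.3, -1.1]
opening: 0.0316
grip_force: 45.0
time: 20.37
tool_pos: [0.4745, -0.0268, 0.197]
tool_rot: [3.142, 0.0, -3.056]
contact_force: [0.5, -0.1, -0.1]
opening: 0.0493
grip_force: 0.0
time: 21.03
tool_pos: [0.3908, -0.0336, 0.3371]
tool_rot: [3.141, -0.0, -3.057]
contact_force: [1.0, 0.3, 0.7]
opening: 0.0499
grip_force: 0.0
```

View pics/s4.png

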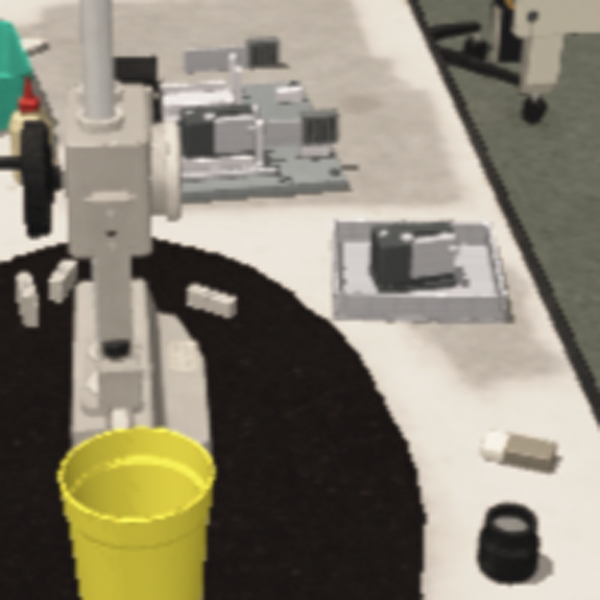

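The picture shows the weak clip upright near the tray centre at (415,255). The good clip is in its seat with its strip at (320,128), the free strip is on the desk at (230,55), and the bystanders are in place.

```bash
python3 -c "
from cell import robot
print(robot.hand_in())"
```

```text
the job is handed in; nothing more can be done
None
```

I handed the job in at about 21 s (no verdict was returned): the left clip held about 13.7 N and stays seated with its strip gripped, the right clip slipped at only 2–3 N, its strip lies on the desk right of the fixture, and that weak clip stands upright in the reject tray.

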